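Bring the hand truck's tyre valve upright for pumping

TASK

The kitchen's grocery hand truck lies upturned on the worktop with one wheel still on its axle: push that wheel round by its spokes with a fingertip, spoke after spoke, until the tyre's valve sits at the very bottom of the rim with its stem pointing straight up at the axle, ready for the pump. Push gently and do not grip the wheel, keep off the tyre and the valve stem, and leave the wheel standing still. Leave everything else on the worktop where it is.

Things in the scene. Friction and masses are not known exactly. Their poses are not given: they have to be found in the camera images.
- axle (a point): Centre of the mounted wheel, mid-width, 175 mm above the worktop. Fixed axes: x along the level axle, away from the wheel's open face; y level in the wheel's plane (left seen from the robot); z up. Two 14 mm inclined struts of the truck stand behind the wheel, over 35 mm past mid-plane (+x). Before it lie only things under 40 mm high (within 150 mm to either side).
- hub (a point): Hub of the mounted wheel: 44 mm across, 42 mm long, flush ends; same point as axle, but turns with the wheel. A push of about 2 N on a spoke 70 mm from the axle turns the wheel about x, either way, without end; it stops within a few degrees when let go. Meet and push the spokes at 50 mm/s or less: a faster hit is a hard knock.
- wheel: Mounted wheel: grey hub, rim, 5 spokes. Origin at its centre, x along the axle; its own -z points from hub to valve. Spokes stand 36, 108, 180, 252, 324 degrees round from the valve, which is thus half-way between two. Inside of the rim at 100 mm radius, rim 36 mm wide; spokes straight, 14 mm wide in the turning direction, dished to the open face: they fill 2 to 18 mm before mid-plane (-x).
- tyre: The black tyre on that wheel: 304 mm outer diameter, 44 mm wide (22 mm either side of the mid-plane), bottom 23 mm above the worktop. Origin at the wheel's centre. Not to be pushed.
- valve: The valve stem of that wheel: black rubber foot 13 mm across, then 8 mm thick with a brass end, 28 mm long. It stands in the middle of the rim bed's width and points at the hub. Origin at its foot, on the rim bed 100 mm from the axle; its z axis points along the stem to the hub. The job is done when z points straight up (valve at the bottom). Not to be pushed.
- pump: Hand pump, aluminium and black, lying level before the wheel along its own y: 260 mm long, 38 mm high. Origin at the underside centre. Loose, leave alone.
- cap: Valve dust cap, black, 14 mm across and 14 mm high. Origin at the underside centre. Loose, leave alone.
- lever: Flat black tyre lever along its own y, 120 mm long, 18 mm wide, under 12 mm high. Origin at the underside. Loose, leave alone.
- mug: White mug, 82 mm across and 95 mm high, handle to its own +y. Origin at the underside centre. Loose, leave alone.
- can: Food can, 74 mm across and 110 mm high. Origin at the underside centre. Loose, leave alone.

How it is judged:
By the outcome, as a careful person would: the job done as asked, in the order asked, and still so for the second after the job is handed in, with the robot touching nothing.
It also fails if it takes over 58 s, if anything falls off the work surface, if the arm or the gripper's body presses on something with over 40 N, if the wrist force passes 120 N, or if a joint passes its speed limit or range.

ROBOT

A 7-joint arm with a two-finger parallel gripper is mounted at the origin on the work surface. World frame = base frame: x ahead of the robot, y to its left, z up, the work surface at z = 0. Lengths are in m, angles in degrees, forces in N, time in s.
With the tool pointing down it reaches from about 0.425 to 0.875 m from the base axis. Payload 8.4 kg.
Tool frame: the origin (TCP) lies at the very end of the fingers, on their centre line; the grasp point (between the pads) lies 19 mm behind it; z points along the fingers, y is the line along which they close (so a half turn about z gives the same grasp; the last joint's range is limited). The gripper opens to 87 mm and grips with 3 to 60 N. Pads are 19 mm wide; open, the fingers measure 117 mm over their backs; the gripper's body (75 mm by 190 mm) begins 51 mm behind the grasp point.
Start: joints at [62.326, 19.091, 2.286, 83.961, -0.768, 76.965, -3.352], TCP at [0.243, -0.603, 0.198] pointing down, gripper open.
Joint ranges: [-147.57, 147.57], [-21.85, 119.76], [-74.77, 79.35], [14.55, 137.4], [-85.83, 265.84], [4.83, 119.75], [-152.11, 152.11]. Speed limits (degrees/s): [127.2, 127.2, 159.86, 159.86, 180, 180, 180].

INTERFACE

Orientations are given as a 3x3 rotation matrix whose columns are the frame's x, y, z axes.
In Python, from workcell import get_state, eyes, manip gives the robot as it stands.
- The arm moves only by the tool servo_tool, never from a script. Its argument "increments" is a list that holds one entry, the list of rows, each a list of 7 numbers: the opening, from 0 (shut) to 1 (fully open), then the shift along the world's x, y, z in m, then the turn, a rotation vector about the world's x, y, z in rad. A call has 1 to 20 rows; each row is the pose to reach, as a shift and turn from the pose commanded when the call began; what a row does not reach only later rows make up. A row lasts 1/8 s, in which the tool goes at most 62.5 mm and 10.7 degrees, less where a joint would pass 70% of its speed; a pose out of reach is approached as far as the arm can. A call with a gripper value outside its range is refused whole. The fingers move at their own pace and stop on an object; "squeeze" is the grip in N (left out, the last holds). Time passes only in rows, so rows that repeat a pose let the fingers close. It gives the time, the measured TCP pose, the force, the opening and the grip force at its end, in the units of the state.
- get_state(): the state, without advancing time (a new reading comes with each control period).
- eyes.grab_frame(name): name is "side" or "top" or "wrist"; returns (picture, depth): 384x512x3 uint8, red, green, blue; 384x512 float32, m along the optical axis (not along the pixel's ray), 0 where there is no reading.
- eyes.camera_model(name): a dict with "camera_matrix" (3x3 intrinsics, pixels), "dist_coeffs" ([k1, k2, p1, p2, k3] as OpenCV has them; the pictures are not rectified), "R" (3x3) and "t" (3): a world point X has camera coordinates R X + t. Camera axes: x right, y down, z forward; pixel columns grow to the right and rows downward; lengths in m; the calibration is good to about 2 mm. A picture is of the moment at which its call begins: read the wrist's pose just before it. camera_model takes no time and is no camera call; for the wrist camera it gives the pose at the moment of the call.
- manip.job_done(): hands the job in; it is judged then, once.
The state is a dict: "t": time; "joint_pos": joint angles; "dq": joint speeds; "joint_torque": joint torques, N m; "tool_pos": TCP position; "tool_rot": TCP orientation; "force": force on the tool from outside, world axes, zero at the start; "torque": the same for the moment, N m; "width": finger opening in m; "finger_force": force on a finger pad.
Only numpy, scipy, OpenCV 4.12 (cv2) and the standard library are available. Lean on these libraries where they do the work, as an engineer would, in place of code of your own. Each camera call takes 0.05 s, during which the arm holds its last target. There are 200 camera calls.

## Working session

There is one attempt and no reset: what is moved stays moved. The work goes in short steps, Python scripts to look and compute and a tool call to move; the robot and the scene stay as the last step left them, time stands still between calls to the robot, and variables do not carry over. Pictures are saved under pics/ and viewed, at most 10 in all, crops included, and the job is handed in when it is done.

Besides the shell and the picture viewer there is one more tool, called as name(argument=value, ...) on one line, values as JSON. servo_tool: Moves the arm, as the interface text tells. Its arguments: {"type":"object","properties":{"increments":{"type":"array","items":{"type":"array","items":{"type":"array","items":{"type":"number"}}}},"squeeze":{"type":"number"}},"required":["increments"]}

```bash
mkdir -p pics; cat > h.py <<'E'
import numpy as np, cv2
from workcell import get_state, eyes, manip
def grab(n,save=None):
    m=eyes.camera_model(n); p,d=eyes.grab_frame(n)
    if save: cv2.imwrite('pics/'+save,p[:,:,::-1])
    return p,d,m
def cloud(d,m):
    K=np.array(m['camera_matrix']);D=np.array(m['dist_coeffs'])
    v,u=np.mgrid[0:384,0:512]
    n=cv2.undistortPoints(np.stack([u,v],-1).reshape(-1,1,2).astype(np.float32),K,D).reshape(384,512,2)
    c=np.dstack([n*d[...,None],d])
    W=(c-np.array(m['t']))@np.array(m['R'])
    W[d==0]=np.nan
    return W
def proj(X,m):
    r,_=cv2.Rodrigues(np.array(m['R']))
    return cv2.projectPoints(np.array(X,float).reshape(-1,1,3),r,np.array(m['t'],float),np.array(m['camera_matrix']),np.array(m['dist_coeffs']))[0].reshape(-1,2)
E
python3 - <<'E'
from h import *
ims=[]
for n in ['side','top']:
    p,d,m=grab(n); np.savez('%s.npz'%n,p=p,d=d)
    ims.append(p); print(n,'cam pos',-np.array(m['R']).T@m['t'],np.array(m['R'])[2])
cv2.imwrite('pics/a.png',cv2.resize(np.vstack(ims)[:,:,::-1],(0,0),fx=.78,fy=.78))
cv2.imwrite('pics/side.png',cv2.resize(ims[0][:,:,::-1],(768,576),interpolation=cv2.INTER_CUBIC))
print(get_state())
E
```

```text
side cam pos [0.28980322 0.50404376 0.70823986] [ 0.31666922 -0.69621667 -0.64420723]
top cam pos [ 0.50626345 -0.15257016  1.21941363] [ 0.07066156  0.0062166  -0.99748098]
{'t': 0.1, 'joint_pos': array([62.32529247, 19.12847025,  2.28297314, 84.00540959, -0.7679572 ,
       76.96715938, -3.35237659]), 'dq': array([ 0.025833  , -0.04135572,  0.1116427 , -0.07545891, -0.1035132 ,
       -0.09854625,  0.03142506]), 'joint_torque': array([ 3.60448794e-03, -6.57811761e+01,  1.33951373e+00, -4.04707110e+01,
       -5.97175397e-02,  4.09266958e-02,  5.92221431e-05]), 'tool_pos': array([ 0.24321447, -0.60227668,  0.19724427]), 'tool_rot': array([[ 9.27242822e-01,  3.74460061e-01, -6.41316391e-04],
       [ 3.74460600e-01, -9.27241838e-01,  1.35361958e-03],
       [-8.77789207e-05, -1.49528176e-03, -9.99998878e-01]]), 'force': array([-0.14758586,  0.06212422,  0.52462348]), 'torque': array([-0.01224111, -0.01606216, -0.00527452]), 'finger_force': 0.0, 'width': 0.08686418433481093}
```

View pics/a.png

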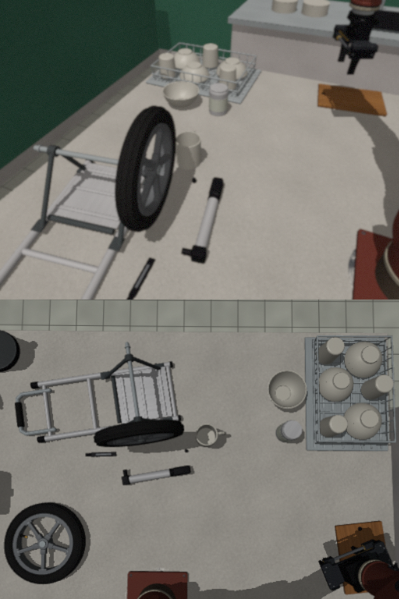

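```bash
python3 - <<'E'
from h import *
p=np.load('side.npz')['p']
c=p[120:310,130:250]; cv2.imwrite('pics/c.png',cv2.resize(c[:,:,::-1],(0,0),fx=3,fy=3,interpolation=cv2.INTER_CUBIC))
for n in ['side','top']:
    z=np.load(n+'.npz');m=eyes.camera_model(n);W=cloud(z['d'],m)
    g=z['p'].max(2)
    box=(slice(120,310),slice(140,235)) if n=='side' else (slice(140,195),slice(115,240))
    P=W[box].reshape(-1,3);k=(g[box].reshape(-1)<60)&(P[:,2]>.05)&(P[:,2]<.34)
    P=P[k]; print(n,len(P),P.min(0),P.max(0),np.median(P,0)); np.save(n+'P.npy',P)
P=np.vstack([np.load('sideP.npy'),np.load('topP.npy')])
from scipy.optimize import least_squares
def res(q):
    cx,cy,a=q; ax=np.array([np.cos(a),np.sin(a)]); r=P[:,:2]-[cx,cy]
    s=r@ax; w=r@[-ax[1],ax[0]]; h=P[:,2]-.175
    # torus: centre radius .13, minor .022
    return np.hypot(np.hypot(w,h)-.130,s)-.022
for a0 in (0,.3,-.3):
    f=least_squares(res,[P[:,0].mean(),P[:,1].mean(),a0],loss='soft_l1',f_scale=.004);print(f.x,np.degrees(f.x[2]),np.median(abs(res(f.x))))
E
```

```text
side 7418 [ 0.58337388 -0.08820729  0.05010809] [0.68546095 0.19892493 0.32819856] [0.60740016 0.10953401 0.23691079]
top 3009 [ 0.58632942 -0.10067872  0.05038754] [0.69281621 0.1897602  0.32979561] [0.62298147 0.03816305 0.28143657]
[0.62689992 0.04690864 0.16375015] 9.382192521965218 0.0013798065624410737
[0.62689991 0.04690852 0.16375042] 9.382207991491107 0.0013797056907165553
[0.62689991 0.04690856 0.16375028] 9.382199912382724 0.0013797375903283268
```

View pics/c.png

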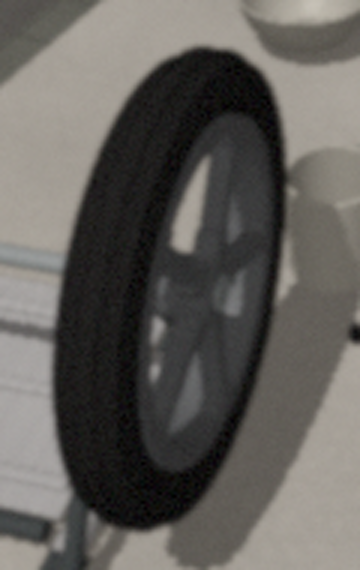

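```bash
cat >> h.py <<'E'
C=np.array([.6269,.0469,.175]); A=np.radians(9.38)
RW=np.array([[np.cos(A),-np.sin(A),0],[np.sin(A),np.cos(A),0],[0,0,1]])
def toolR(down,yaw=9.38):  # down: deg below level
    d,y=np.radians([down,yaw]); z=np.array([np.cos(d)*np.cos(y),np.cos(d)*np.sin(y),-np.sin(d)])
    Y=np.array([np.sin(y),-np.cos(y),0]); return np.c_[np.cross(Y,z),Y,z]
def rv(Ra,Rb): return cv2.Rodrigues(Rb@Ra.T)[0].ravel()
E
python3 - <<'E'
from h import *
s=get_state();m=eyes.camera_model('wrist');R,p=s['tool_rot'],s['tool_pos']
Rc=np.array(m['R']);cp=-Rc.T@m['t']
Hc=R.T@(cp-p);HR=R.T@Rc.T
print('cam in tool',Hc,'\n',HR.round(3),m['camera_matrix'],m['dist_coeffs'])
np.savez('he.npz',Hc=Hc,HR=HR)
for down,P in [(60,[.50,.03,.30]),(60,[.50,.03,.25]),(50,[.5,.03,.25]),(50,[.47,.03,.30])]:
    T=toolR(down);Rn=(T@HR).T;c=T@Hc+P
    mm=dict(m,R=Rn,t=-Rn@c)
    pts=[C+RW@[-.01,.1*np.sin(a),.1*np.cos(a)] for a in np.radians([0,90,180,270])]
    print(down,P,c.round(3),proj(pts,mm).round(0).tolist())
print(rv(R,toolR(60)),rv(R,toolR(45)))
E
```

```text
cam in tool [ 0.06974333 -0.00103047 -0.18656593] 
 [[ 0.001 -0.968 -0.252]
 [ 1.     0.001  0.   ]
 [ 0.    -0.252  0.968]] [[268.93243823   0.         256.64604892]
 [  0.         268.93243823 190.30181467]
 [  0.           0.           1.        ]] [-0.00301252  0.          0.          0.          0.        ]
60 [0.5, 0.03, 0.3] [0.467 0.026 0.496] [[262.0, 98.0], [184.0, 144.0], [260.0, 170.0], [337.0, 144.0]]
60 [0.5, 0.03, 0.25] [0.467 0.026 0.446] [[263.0, 59.0], [172.0, 125.0], [260.0, 159.0], [350.0, 125.0]]
50 [0.5, 0.03, 0.25] [0.434 0.02  0.438] [[263.0, 75.0], [176.0, 144.0], [260.0, 183.0], [346.0, 144.0]]
50 [0.47, 0.03, 0.3] [0.404 0.02  0.488] [[266.0, 94.0], [192.0, 148.0], [262.0, 181.0], [336.0, 148.0]]
[ 0.14045465 -0.50558423 -0.21543302] [ 0.21140727 -0.75809099 -0.20923745]
```

servo_tool(increments=[[[0,0.0,0.04,0.06,0,0,0],[0,0.03,0.09,0.12,0,0,0],[0,0.05,0.14,0.14,0,0,-0.1],[0,0.257,0.632,0.12,0.164,-0.59,-0.214],[0,0.257,0.632,0.12,0.164,-0.59,-0.214],[0,0.257,0.632,0.12,0.164,-0.59,-0.214],[0,0.257,0.632,0.12,0.164,-0.59,-0.214],[0,0.257,0.632,0.12,0.164,-0.59,-0.214],[0,0.257,0.632,0.12,0.164,-0.59,-0.214],[0,0.257,0.632,0.12,0.164,-0.59,-0.214],[0,0.257,0.632,0.083,0.164,-0.59,-0.214],[0,0.257,0.632,0.083,0.164,-0.59,-0.214],[0,0.257,0.632,0.083,0.164,-0.59,-0.214],[0,0.257,0.632,0.083,0.164,-0.59,-0.214]]])

```text
t: 1.85
tool_pos: [0.4944, -0.0962, 0.2624]
tool_rot: [[0.826, 0.16, 0.541], [0.119, -0.987, 0.111], [0.551, -0.027, -0.834]]
force: [-0.2, -0.8, -0.8]
width: 0.0004
finger_force: 0.0
```

```bash
python3 - <<'E'
from h import *
s=get_state();print(s['t'],s['tool_pos'],s['joint_pos'],s['width'],np.degrees(np.arcsin(-s['tool_rot'][2,2])))
p,d,m=grab('wrist');np.savez('w1.npz',p=p,d=d)
pts=[C+RW@[-.01,.1*np.sin(a),.1*np.cos(a)] for a in np.radians([0,90,180,270])];q=proj(pts,m);print(q)
x0,y0=np.maximum(q.min(0)-40,0).astype(int);x1,y1=(q.max(0)+40).astype(int);print(x0,y0,x1,y1)
cv2.imwrite('pics/w1.png',cv2.resize(p[y0:y1,x0:x1,::-1],(0,0),fx=3,fy=3,interpolation=cv2.INTER_CUBIC)[:600,:800])
E
```

```text
1.85 [ 0.49444163 -0.09620292  0.26238612] [ 22.68037364 -21.81650718  -3.21312706 124.05665953 -23.19027199
  50.43791992 -51.33746072] 0.0004165788122768272 56.50852623383187
[[120.98677859  54.57226511]
 [ 82.11909279 121.17613901]
 [184.85142594 155.83840828]
 [243.36350683 118.20608561]]
42 14 283 195
```

View pics/w1.png

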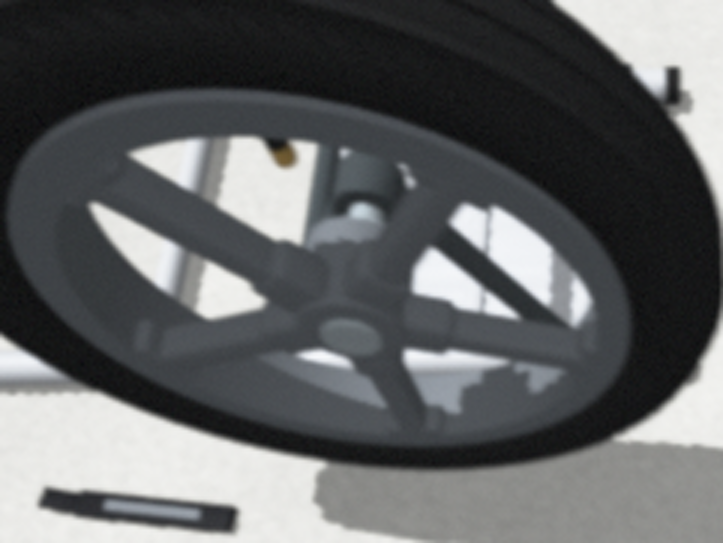

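```bash
cat >> h.py <<'E'
def onplane(uv,m,x):
    K=np.array(m['camera_matrix']);n=cv2.undistortPoints(np.array(uv,float).reshape(-1,1,2),K,np.array(m['dist_coeffs'])).reshape(-1,2)
    R=np.array(m['R']);c=-R.T@np.array(m['t']);D=np.c_[n,np.ones(len(n))]@R   # world rays
    c=RW.T@(c-C);D=D@RW
    return c+D*((x-c[0])/D[:,0])[:,None]
# angle in wheel plane: phi from top, positive toward +y (left)
def ang(w): return np.degrees(np.arctan2(w[:,1],w[:,2])).round(1),np.hypot(w[:,1],w[:,2]).round(4)
E
python3 - <<'E'
from h import *
m=eyes.camera_model('wrist');z=np.load('w1.npz')
f=lambda L:np.array(L)/3+[42,14]
w=onplane(f([(120,180),(160,340),(418,415),(590,345),(440,205),(350,335)]),m,-.018);print(ang(w),w.round(3)[-1])
w=onplane(f([(287,157)]),m,0.);print(ang(w))
W=cloud(z['d'],m);P=(W-C)@RW
g=z['p'].max(2);k=(P[...,2]>-.14)&(P[...,2]<.16)&(abs(P[...,1])<.16)&(abs(P[...,0])<.04)
r=np.hypot(P[...,1],P[...,2]);
kk=k&(r<.02);print('hub face',np.nanmedian(P[kk],0))
kk=k&(r>.13)&(r<.145);print('tyre x',np.nanpercentile(P[kk][:,0],[2,10,50]))
kk=k&(r>.04)&(r<.085)&(P[...,0]<0)&(P[...,0]>-.022)
a=np.degrees(np.arctan2(P[...,1],P[...,2]))[kk];x=np.linspace(0,72,36)
print('spoke phase deg',np.degrees(np.angle(np.exp(1j*np.radians(a*5)).sum()))/5,kk.sum())
E
```

```text
(array([ 30. ,  91.9, 176.1, -96.4, -31.6,  92.5]), array([0.0995, 0.0916, 0.0719, 0.0854, 0.0862, 0.0116])) [-0.018  0.012 -0.001]
(array([4.3]), array([0.0757]))
hub face [-0.0168969   0.00019501  0.0025939 ]
tyre x [-0.02011759 -0.01919915 -0.0146437 ]
spoke phase deg 35.40374487216205 2569
```

servo_tool(increments=[[[0,0.04,0,-0.03,0,0,0],[0,0.06,0,-0.04,0,0,0],[0,0.06,0,-0.04,0,0,0],[0,0.06,0,-0.04,0,0,0]]])

```text
t: 2.4
tool_pos: [0.554, -0.0958, 0.2229]
tool_rot: [[0.826, 0.162, 0.54], [0.12, -0.986, 0.112], [0.551, -0.028, -0.834]]
force: [0.1, -0.1, -0.1]
width: 0.0001
finger_force: 0.0
```

```bash
cat >> h.py <<'E'
def plan(w,down=45,yaw=9.38):
    s=get_state();P=C+RW@np.array(w)
    print('t',s['t'],'q',s['joint_pos'].round(1),'wheel-frame tcp',(RW.T@(s['tool_pos']-C)).round(4),'pos',s['tool_pos'].round(4))
    print('shift',(P-s['tool_pos']).round(4),'rot',rv(s['tool_rot'],toolR(down,yaw)).round(3),'down',np.degrees(np.arcsin(-s['tool_rot'][2,2])).round(1))
E
python3 -c "
from h import *
plan([-.06,-.049,.026])"
```

```text
t 2.4 q [ 21.4 -12.7  -5.1 122.3 -24.2  42.6 -51.1] wheel-frame tcp [-0.0952 -0.1289  0.0479] pos [ 0.554  -0.0958  0.2229]
shift [ 0.0217  0.0846 -0.0219] rot [ 0.006 -0.203 -0.002] down 56.5
```

servo_tool(increments=[[[0,0.01,0.04,-0.01,0.003,-0.1,0],[0,0.022,0.085,-0.022,0.006,-0.203,-0.002],[0,0.022,0.085,-0.022,0.006,-0.203,-0.002],[0,0.022,0.085,-0.022,0.006,-0.203,-0.002],[0,0.022,0.085,-0.022,0.006,-0.203,-0.002]]])

```text
t: 3.02
tool_pos: [0.5773, -0.0118, 0.2024]
tool_rot: [[0.697, 0.162, 0.699], [0.114, -0.987, 0.115], [0.708, 0.0, -0.706]]
force: [0.1, 1.0, -0.0]
width: 0.0004
finger_force: 0.0
```

```bash
cat >> h.py <<'E'
def look(name,fx=2):
    p,d,m=grab('wrist')
    P=(cloud(d,m)-C)@RW; r=np.hypot(P[...,1],P[...,2])
    cv2.imwrite('pics/'+name,cv2.resize(p[:,:,::-1],(0,0),fx=1.5,fy=1.5,interpolation=cv2.INTER_CUBIC))
    import pickle; pickle.dump((p,d,m),open('last.pkl','wb'))
    return p,d,m,P,r
def phase(P,r):
    kk=(r>.04)&(r<.085)&(P[...,0]<-.004)&(P[...,0]>-.024)
    a=np.arctan2(P[...,1],P[...,2])[kk]
    return np.degrees(np.angle(np.exp(5j*a).sum()))/5,kk.sum()
E
python3 - <<'E'
from h import *
plan([-.06,-.049,.026])
p,d,m,P,r=look('w2.png')
print('phase',phase(P,r))
E
```

```text
t 3.025 q [ 14.3 -16.9 -10.  134.1 -34.5  21.4 -49.4] wheel-frame tcp [-0.0585 -0.0498  0.0274] pos [ 0.5773 -0.0118  0.2024]
shift [-0.0016  0.0006 -0.0014] rot [-0.     0.002  0.001] down 44.9
phase (np.float64(33.70189965747679), np.int64(4022))
```

View pics/w2.png

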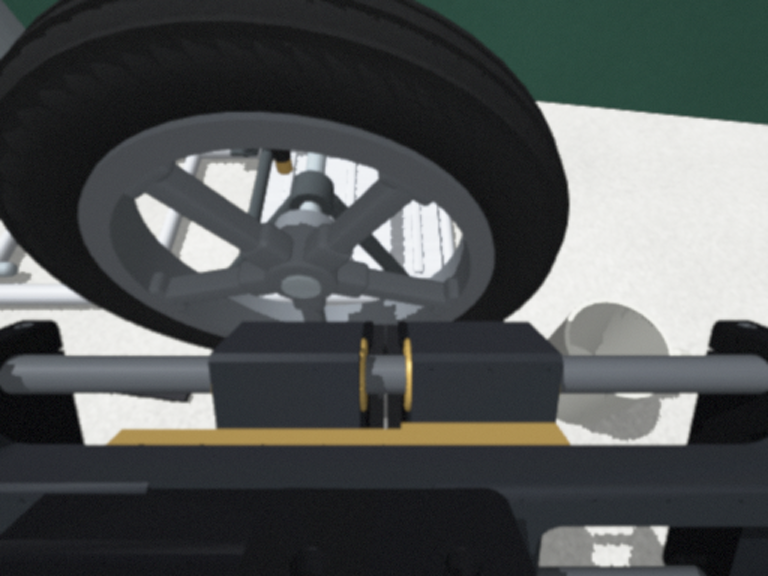

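```bash
python3 - <<'E'
from h import *
import pickle;p,d,m=pickle.load(open('last.pkl','rb'))
f=lambda L:np.array(L)/1.5
w=onplane(f([(302,287)]),m,-.021);print('hub',w.round(4))
w=onplane(f([(165,180),(165,287),(445,290),(398,192)]),m,-.018);print(ang(w))
w=onplane(f([(285,168)]),m,0.);print('tip',ang(w),w)
pts=[C+RW@[-.018,.1*np.sin(a),.1*np.cos(a)] for a in np.radians([0,45,90,270,315])]+[C+RW@[-.021,0,0]];print((proj(pts,m)*1.5).round(0).tolist())
P=(cloud(d,m)-C)@RW
for u,v in [(302,287),(165,287),(200,190),(370,210),(415,288)]: print(P[int(v/1.5),int(u/1.5)].round(4))
E
```

```text
hub [[-0.021   0.0007  0.0014]]
(array([ 27.1,  92.5, -95. , -34.8]), array([0.0955, 0.0853, 0.0858, 0.0949]))
tip (array([-1.7]), array([0.0747])) [[ 0.         -0.00225082  0.07468547]]
[[259.0, 152.0], [119.0, 204.0], [138.0, 284.0], [471.0, 284.0], [434.0, 203.0], [304.0, 288.0]]
[-0.021   0.0009  0.002 ]
[-0.0102  0.0934 -0.0164]
[-0.0068  0.0383  0.0682]
[-0.0148 -0.041   0.0626]
[-0.0109 -0.0672 -0.0173]
```

servo_tool(increments=[[[0,0.001,-0.007,-0.018,0,0,0],[0,0.007,-0.006,-0.018,0,0,0],[0,0.013,-0.005,-0.018,0,0,0],[0,0.019,-0.004,-0.018,0,0,0],[0,0.025,-0.003,-0.018,0,0,0],[0,0.031,-0.002,-0.018,0,0,0],[0,0.037,-0.001,-0.018,0,0,0],[0,0.043,0.0,-0.018,0,0,0],[0,0.049,0.001,-0.018,0,0,0],[0,0.051,0.001,-0.018,0,0,0]]])

```text
t: 4.32
tool_pos: [0.6279, -0.0093, 0.1827]
tool_rot: [[0.698, 0.164, 0.697], [0.116, -0.986, 0.116], [0.707, -0.0, -0.707]]
force: [0.2, 0.5, -0.0]
width: 0.0007
finger_force: 0.0
```

```bash
python3 - <<'E'
from h import *
plan([-.008,-.057,.010])
s=get_state();print(s['force'])
w=s['tool_pos'];w0=np.array([-.008,-.057,.010])
ph=-80
for k in range(1,28):
    f=np.radians(-80+5*k);r=.058;d=RW@(np.array([-.008,r*np.sin(f),r*np.cos(f)])-w0);print(-80+5*k,d.round(3).tolist())
E
```

```text
t 4.325 q [ 12.3  -8.3  -9.7 130.2 -35.6  16.5 -47.9] wheel-frame tcp [-0.0082 -0.0556  0.0077] pos [ 0.6279 -0.0093  0.1827]
shift [ 0.0004 -0.0014  0.0023] rot [-0.    -0.    -0.001] down 45.0
[ 0.2365079   0.47999088 -0.04941362]
-75 [-0.0, 0.001, 0.005]
-70 [-0.0, 0.002, 0.01]
-65 [-0.001, 0.004, 0.015]
-60 [-0.001, 0.007, 0.019]
-55 [-0.002, 0.009, 0.023]
-50 [-0.002, 0.012, 0.027]
-45 [-0.003, 0.016, 0.031]
-40 [-0.003, 0.019, 0.034]
-35 [-0.004, 0.023, 0.038]
-30 [-0.005, 0.028, 0.04]
-25 [-0.005, 0.032, 0.043]
-20 [-0.006, 0.037, 0.045]
-15 [-0.007, 0.041, 0.046]
-10 [-0.008, 0.046, 0.047]
-5 [-0.008, 0.051, 0.048]
0 [-0.009, 0.056, 0.048]
5 [-0.01, 0.061, 0.048]
10 [-0.011, 0.066, 0.047]
15 [-0.012, 0.071, 0.046]
20 [-0.013, 0.076, 0.045]
25 [-0.013, 0.08, 0.043]
30 [-0.014, 0.085, 0.04]
35 [-0.015, 0.089, 0.038]
40 [-0.015, 0.093, 0.034]
45 [-0.016, 0.097, 0.031]
50 [-0.017, 0.1, 0.027]
55 [-0.017, 0.103, 0.023]
```

servo_tool(increments=[[[0,0,0.001,0.005,0,0,0],[0,0,0.002,0.01,0,0,0],[0,-0.001,0.004,0.015,0,0,0],[0,-0.001,0.007,0.019,0,0,0],[0,-0.002,0.009,0.023,0,0,0],[0,-0.002,0.012,0.027,0,0,0],[0,-0.003,0.016,0.031,0,0,0],[0,-0.003,0.019,0.034,0,0,0],[0,-0.004,0.023,0.038,0,0,0],[0,-0.005,0.028,0.04,0,0,0],[0,-0.005,0.032,0.043,0,0,0],[0,-0.006,0.037,0.045,0,0,0],[0,-0.007,0.041,0.046,0,0,0],[0,-0.008,0.046,0.047,0,0,0]]])

```text
t: 6.08
tool_pos: [0.6194, 0.0368, 0.2297]
tool_rot: [[0.698, 0.164, 0.697], [0.115, -0.987, 0.116], [0.707, -0.0, -0.707]]
force: [-0.3, -0.3, 0.1]
width: 0.0004
finger_force: 0.0
```

```bash
python3 - <<'E'
from h import *
plan([-.008,-.010,.057])
p,d,m,P,r=look('w3.png')
print('phase',phase(P,r))
E
```

```text
t 6.075 q [ 18.  -13.4 -20.6 127.7 -23.7  21.4 -65.9] wheel-frame tcp [-0.009  -0.0087  0.0547] pos [0.6194 0.0368 0.2297]
shift [ 0.0012 -0.0011  0.0023] rot [-0.    -0.    -0.001] down 45.0
phase (np.float64(35.37653322675318), np.int64(555))
```

View pics/w3.png

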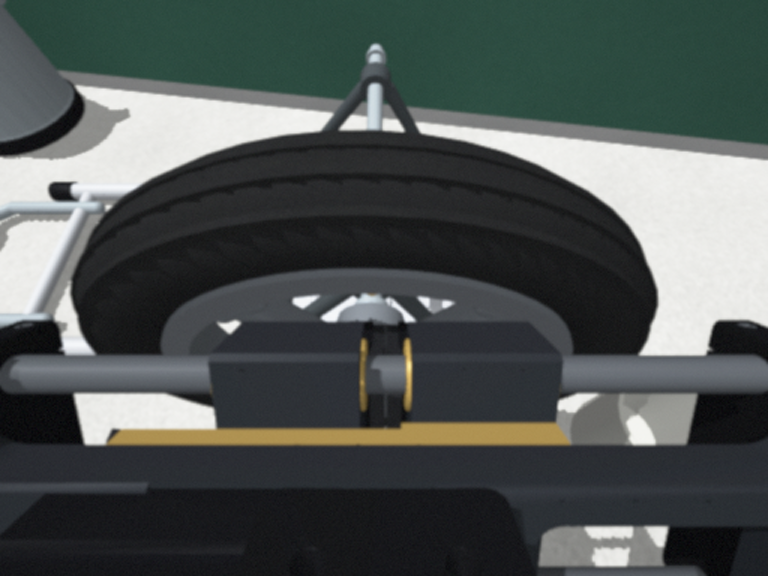

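servo_tool(increments=[[[0,0,0.005,0.001,0,0,0],[0,-0.001,0.01,0.001,0,0,0],[0,-0.002,0.015,0.001,0,0,0],[0,-0.003,0.02,0,0,0,0],[0,-0.004,0.025,-0.001,0,0,0],[0,-0.005,0.03,-0.002,0,0,0],[0,-0.005,0.034,-0.004,0,0,0],[0,-0.006,0.039,-0.007,0,0,0],[0,-0.007,0.043,-0.009,0,0,0],[0,-0.007,0.047,-0.013,0,0,0],[0,-0.008,0.051,-0.016,0,0,0],[0,-0.009,0.054,-0.02,0,0,0],[0,-0.009,0.057,-0.024,0,0,0]]])

```text
t: 7.75
tool_pos: [0.6104, 0.0937, 0.2054]
tool_rot: [[0.698, 0.164, 0.697], [0.116, -0.987, 0.116], [0.707, -0.0, -0.707]]
force: [0.5, 0.4, -1.3]
width: 0.0001
finger_force: 0.0
```

```bash
python3 - <<'E'
from h import *
plan([-.06,-.049,.02])
z=grab('side');p,d,m=z
P=(cloud(d,m)-C)@RW;r=np.hypot(P[...,1],P[...,2])
cv2.imwrite('pics/s2.png',cv2.resize(p[110:320,120:330,::-1],(0,0),fx=2.8,fy=2.8,interpolation=cv2.INTER_CUBIC))
E
```

```text
t 7.75 q [ 22.9 -13.2 -33.6 129.6 -16.3  16.9 -80. ] wheel-frame tcp [-0.0086  0.0489  0.0304] pos [0.6104 0.0937 0.2054]
shift [-0.0347 -0.105  -0.0104] rot [-0.    -0.    -0.001] down 45.0
```

View pics/s2.png

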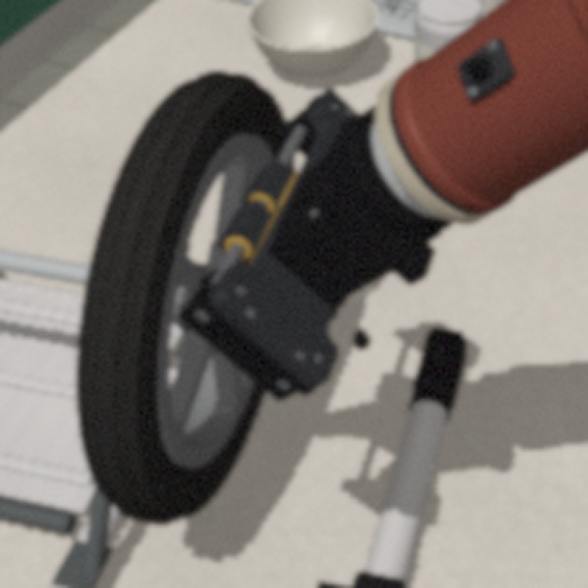

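servo_tool(increments=[[[0,0,-0.003,0.003,0,0,0],[0,-0.012,-0.005,0.003,0,0,0],[0,-0.027,-0.008,0.003,0,0,0],[0,-0.055,-0.011,0.003,0,0,0],[0,-0.05,-0.06,-0.005,0,0,0],[0,-0.042,-0.114,-0.016,0,0,0],[0,-0.038,-0.114,-0.016,0,0,0],[0,-0.038,-0.114,-0.016,0,0,0]]])

```text
t: 8.8
tool_pos: [0.5723, -0.0194, 0.1898]
tool_rot: [[0.698, 0.164, 0.697], [0.115, -0.986, 0.117], [0.707, -0.001, -0.707]]
force: [-0.2, 0.9, -0.2]
width: 0.0002
finger_force: 0.0
```

```bash
python3 - <<'E'
from h import *
plan([-.06,-.057,.012])
p,d,m,P,r=look('w4.png')
print('phase',phase(P,r))
E
```

```text
t 8.8 q [ 4.200e+00 -1.690e+01 -1.000e-01  1.358e+02 -3.020e+01  1.940e+01
 -5.160e+01] wheel-frame tcp [-0.0647 -0.0565  0.0148] pos [ 0.5723 -0.0194  0.1898]
shift [ 0.0047  0.0003 -0.0028] rot [-0.001 -0.    -0.001] down 45.0
phase (np.float64(33.62781169930831), np.int64(4609))
```

View pics/w4.png

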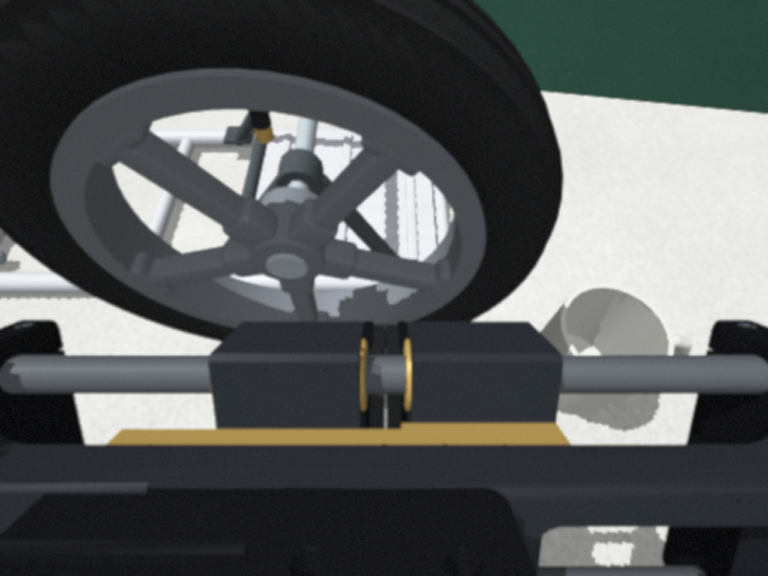

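```bash
python3 - <<'E'
from h import *
import pickle;p,d,m=pickle.load(open('last.pkl','rb'))
P=(cloud(d,m)-C)@RW
for a,b in [((245,212),(140,150)),((315,210),(385,160)),((330,255),(440,272))]:
    for t in np.linspace(0,1,6):
        u,v=(np.array(a)+(np.array(b)-a)*t)/1.5;w=P[int(v),int(u)];print(w.round(4),ang(w[None]))
w=onplane(np.array([(264,135)])/1.5,m,0.);print('tip',ang(w))
s=get_state();R,tp=s['tool_rot'],s['tool_pos']
for n in ('side','top'):
    p,d,m=grab(n);Q=(cloud(d,m)-tp)@R
    k=(abs(Q[...,0])<.015)&(abs(Q[...,1])<.03)&(Q[...,2]>-.06)&(Q[...,2]<.03)
    q=Q[k];print(n,k.sum(),q.min(0) if len(q) else '',q.max(0) if len(q) else '')
    print(proj([tp,tp-R[:,2]*.07],m))
    c=proj([tp],m)[0].astype(int);cv2.imwrite('pics/t_%s.png'%n,cv2.resize(p[max(0,c[1]-60):c[1]+60,max(0,c[0]-60):c[0]+60,::-1],(360,360),interpolation=cv2.INTER_CUBIC))
a=cv2.imread('pics/t_side.png');b=cv2.imread('pics/t_top.png');cv2.imwrite('pics/t.png',np.hstack([a,b]))
E
```

```text
[-0.011   0.0165  0.0372] (array([24.]), array([0.0407]))
[-0.0103  0.0246  0.0454] (array([28.5]), array([0.0516]))
[-0.0122  0.0302  0.0565] (array([28.1]), array([0.0641]))
[-0.0123  0.0366  0.0642] (array([29.7]), array([0.0739]))
[-0.0143  0.0413  0.0731] (array([29.5]), array([0.0839]))
[-0.0144  0.0468  0.0797] (array([30.4]), array([0.0924]))
[-0.0117 -0.0198  0.0392] (array([-26.8]), array([0.0439]))
[-0.0127 -0.0278  0.0479] (array([-30.1]), array([0.0554]))
[-0.0141 -0.0352  0.0565] (array([-31.9]), array([0.0666]))
[-0.0155 -0.0427  0.0638] (array([-33.8]), array([0.0767]))
[-0.0163 -0.0489  0.0707] (array([-34.7]), array([0.086]))
[-0.0164 -0.0548  0.0766] (array([-35.6]), array([0.0942]))
[-0.013  -0.023   0.0013] (array([-86.7]), array([0.023]))
[-0.0126 -0.0349 -0.0024] (array([-93.9]), array([0.035]))
[-0.0085 -0.0479 -0.0118] (array([-103.8]), array([0.0494]))
[-0.0081 -0.0619 -0.0156] (array([-104.1]), array([0.0638]))
[-0.0078 -0.0754 -0.0213] (array([-105.8]), array([0.0784]))
[-0.0105 -0.0895 -0.0206] (array([-102.9]), array([0.0919]))
tip (array([-1.3]), array([0.0755]))
side 85 [-0.01136932 -0.01149333 -0.059793  ] [ 0.01118624  0.01044568 -0.02557857]
[[233.52457338 196.2313656 ]
 [258.05261512 180.2344455 ]]
top 82 [-0.00927136 -0.01534688 -0.05996187] [ 0.01315586  0.00794624 -0.02215408]
[[203.46064761 193.12898205]
 [203.82838936 211.39292425]]
```

View pics/t.png

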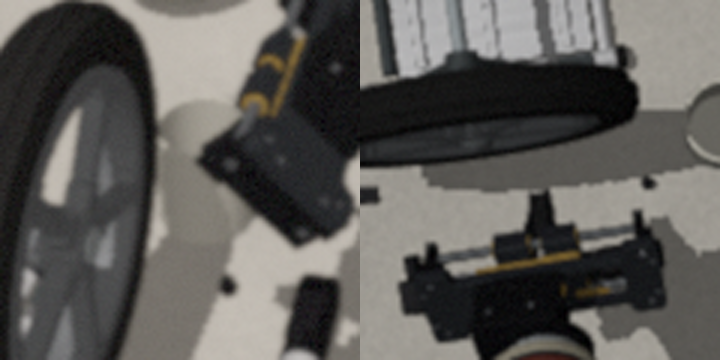

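```bash
python3 - <<'E'
from h import *
s=get_state();R,tp=s['tool_rot'],s['tool_pos']
Q=[]
for n in ('side','top','wrist'):
    p,d,m=grab(n);Q.append(((cloud(d,m)-tp)@R).reshape(-1,3))
    if n=='top': 
        c=proj([tp,tp-.02*R[:,2],tp-.04*R[:,2]],m);print(c)
        x0,y0=int(c[0,0])-14,int(c[0,1])-6
        print(p[y0:y0+22,x0:x0+28].max(2))
        print((d[y0:y0+14,x0+4:x0+24]*1000).astype(int))
Q=np.vstack(Q);Q=Q[~np.isnan(Q[:,0])]
k=(abs(Q[:,1])<.1)&(abs(Q[:,0])<.08)&(Q[:,2]<.03)&(Q[:,2]>-.16)
Q=Q[k]
for z0 in np.arange(-.16,.03,.01):
    q=Q[(Q[:,2]>=z0)&(Q[:,2]<z0+.01)]
    if len(q)>3: print(z0.round(3),len(q),'x',np.percentile(q[:,0],[2,98]).round(3),'y',np.percentile(q[:,1],[2,98]).round(3))
E
```

```text
[[203.45339273 193.08973517]
 [203.55261243 198.11595366]
 [203.65467303 203.29376178]]
[[ 89  90  90  89  89  88  87  85  87  87  88  87  89  86  88  88  86  88
   86  87  86  87  87  89  89  87  89  90]
 [ 87  87  90  89  87  89  87  87  87  86  88  89  89  88  87  87  88  87
   89  87  89  88  88  90  90  89  89  88]
 [ 88  89  88  89  89  86  88  88  87  87  89  87  88  89  87  87  87  87
   89  88  89  88  89  89  89  89  88  88]
 [ 89  87  90  89  87  87  86  88  88  88  88  87  88  86  84  87  87  86
   87  88  87  86  88  89  90  89  89  89]
 [ 86  87  90  89  88  88  87  87  88  88  88  86  86  85  86  89  86  88
   89  89  89  86  89  90  90  89  89  88]
 [ 86  87  89  91  89  86  85  86  87  88  87  88  86  86  89  89  88  88
   89  89  89  88  89  89  90  89  90  89]
 [ 89  88  88  89  89  90  87  88  89  90  87  88  87  88  88  88  87  90
   89  89  88  87  87  89  86  88  86  89]
 [ 87  87  88  88  88  88  87  88  89  89  90  88  87  89  87  86  86  89
   92  91  91  91  91  91  91  92  93 115]
 [ 86  86  86  89  94  92  92  93  91  92  90  87  89  88  89  86  83 111
  
[... 3193 characters left out ...]
   0.027] y [-0.091  0.065]
-0.12 19847 x [-0.009  0.038] y [-0.079  0.078]
-0.11 9199 x [-0.026  0.038] y [-0.085  0.079]
-0.1 2314 x [-0.032  0.038] y [-0.086  0.083]
-0.09 45 x [-0.001  0.01 ] y [-0.007  0.004]
-0.08 511 x [-0.007  0.005] y [-0.006  0.004]
-0.07 32 x [0.008 0.013] y [-0.014  0.01 ]
-0.06 137 x [0.008 0.012] y [-0.011  0.009]
-0.05 241 x [0.008 0.012] y [-0.009  0.007]
-0.04 221 x [0.006 0.012] y [-0.009  0.007]
-0.03 130 x [-0.008  0.012] y [-0.009  0.008]
-0.02 545 x [0.074 0.08 ] y [-0.002  0.064]
-0.01 2291 x [0.065 0.079] y [-0.099  0.071]
0.0 2448 x [0.056 0.079] y [-0.097  0.078]
0.01 2222 x [0.046 0.074] y [-0.091  0.084]
0.02 2451 x [0.035 0.063] y [-0.083  0.086]
```

servo_tool(increments=[[[0,0.0,-0.003,-0.019,0,0,0],[0,0.02,0.0,-0.019,0,0,0],[0,0.04,0.003,-0.019,0,0,0],[0,0.046,0.004,-0.019,0,0,0],[0,0.052,0.005,-0.019,0,0,0],[0,0.058,0.007,-0.019,0,0,0],[0,0.064,0.008,-0.019,0,0,0],[0,0.07,0.009,-0.019,0,0,0],[0,0.0745,0.0097,-0.019,0,0,0],[0,0.0745,0.0097,-0.019,0,0,0]]])

```text
t: 10.35
tool_pos: [0.6473, -0.0106, 0.1707]
tool_rot: [[0.698, 0.164, 0.697], [0.116, -0.986, 0.116], [0.707, -0.0, -0.707]]
force: [0.3, 0.3, -0.7]
width: 0.0006
finger_force: 0.0
```

```bash
python3 - <<'E'
from h import *
plan([.010,-.059,-.004])
print(get_state()['force'])
E
```

```text
t 10.35 q [  0.2  -5.4   1.6 129.3 -34.1  14.  -48.6] wheel-frame tcp [ 0.0107 -0.0601 -0.0043] pos [ 0.6473 -0.0106  0.1707]
shift [-0.0009  0.001   0.0003] rot [-0.    -0.    -0.001] down 45.0
[ 0.25570852  0.26797984 -0.71709341]
```

servo_tool(increments=[[[0,0,0.001,0.005,0,0,0],[0,0,0.002,0.01,0,0,0],[0,-0.001,0.004,0.015,0,0,0],[0,-0.001,0.007,0.019,0,0,0],[0,-0.002,0.009,0.023,0,0,0],[0,-0.002,0.012,0.027,0,0,0],[0,-0.003,0.016,0.031,0,0,0],[0,-0.003,0.019,0.034,0,0,0],[0,-0.004,0.023,0.038,0,0,0],[0,-0.005,0.028,0.04,0,0,0]]])

```text
t: 11.6
tool_pos: [0.6422, 0.0175, 0.2113]
tool_rot: [[0.697, 0.163, 0.698], [0.115, -0.987, 0.116], [0.707, -0.0, -0.707]]
force: [-0.1, -1.5, -1.1]
width: 0.0006
finger_force: 0.8
```

```bash
python3 - <<'E'
from h import *
plan([-.008,-.010,.057])
p0=np.load('side.npz')
p,d,m=grab('side')
print('pixel change in wheel', np.abs(p[150:290,165:215].astype(int)-p0['p'][150:290,165:215]).mean())
cv2.imwrite('pics/s3.png',cv2.resize(p[120:310,130:250,::-1],(0,0),fx=3,fy=3,interpolation=cv2.INTER_CUBIC))
E
```

```text
t 11.6 q [  5.2  -9.2  -7.  127.2 -20.3  18.1 -66. ] wheel-frame tcp [ 0.0103 -0.0315  0.0363] pos [0.6422 0.0175 0.2113]
shift [-0.0216  0.0183  0.0207] rot [-0.  0. -0.] down 45.0
pixel change in wheel 15.641333333333334
```

View pics/s3.png

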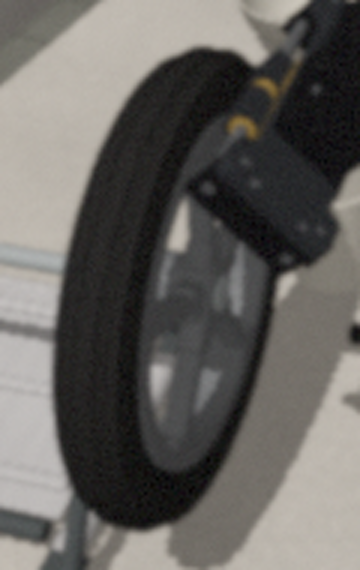

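servo_tool(increments=[[[0,0,0.004,0.003,0,0,0],[0,-0.001,0.009,0.005,0,0,0],[0,-0.002,0.013,0.006,0,0,0],[0,-0.003,0.018,0.007,0,0,0],[0,-0.003,0.023,0.008,0,0,0],[0,-0.004,0.028,0.008,0,0,0],[0,-0.005,0.033,0.008,0,0,0],[0,-0.006,0.038,0.007,0,0,0],[0,-0.007,0.043,0.006,0,0,0],[0,-0.008,0.048,0.005,0,0,0],[0,-0.008,0.052,0.003,0,0,0],[0,-0.009,0.057,0,0,0,0],[0,-0.01,0.061,-0.002,0,0,0],[0,-0.01,0.065,-0.006,0,0,0],[0,-0.011,0.069,-0.009,0,0,0],[0,-0.012,0.072,-0.013,0,0,0],[0,-0.012,0.075,-0.017,0,0,0]]])

```text
t: 13.78
tool_pos: [0.6301, 0.0925, 0.1936]
tool_rot: [[0.698, 0.164, 0.698], [0.115, -0.987, 0.116], [0.707, -0.0, -0.707]]
force: [0.6, -2.6, 0.3]
width: 0.0004
finger_force: 1.0
```

```bash
python3 - <<'E'
from h import *
plan([-.06,-.05,.0])
E
```

```text
t 13.775 q [ 13.   -8.9 -25.2 128.7  -3.5  14.4 -91. ] wheel-frame tcp [0.0106 0.0444 0.0186] pos [0.6301 0.0925 0.1936]
shift [-0.0542 -0.1047 -0.0186] rot [-0.     0.    -0.001] down 45.0
```

servo_tool(increments=[[[0,0.001,-0.004,0.003,0,0,0],[0,-0.011,-0.006,0.003,0,0,0],[0,-0.03,-0.009,0.003,0,0,0],[0,-0.055,-0.013,0.003,0,0,0],[0,-0.073,-0.016,0.003,0,0,0],[0,-0.066,-0.06,-0.003,0,0,0],[0,-0.058,-0.111,-0.006,0,0,0],[0,-0.058,-0.111,-0.006,0,0,0],[0,-0.058,-0.111,-0.006,0,0,0]]])

```text
t: 14.9
tool_pos: [0.5715, -0.0174, 0.1876]
tool_rot: [[0.698, 0.165, 0.697], [0.116, -0.986, 0.117], [0.707, -0.001, -0.707]]
force: [1.2, 0.3, 0.4]
width: 0.0001
finger_force: 0.0
```

```bash
python3 - <<'E'
from h import *
plan([-.06,-.057,.012])
p,d,m,P,r=look('w5.png')
print('phase',phase(P,r))
E
```

```text
t 14.9 q [ -5.  -17.7   7.4 136.4 -21.6  18.2 -59.5] wheel-frame tcp [-0.0652 -0.0544  0.0126] pos [ 0.5715 -0.0174  0.1876]
shift [ 0.0055 -0.0017 -0.0006] rot [-0.001 -0.001 -0.002] down 45.0
phase (np.float64(-2.946141651633916), np.int64(4536))
```

View pics/w5.png

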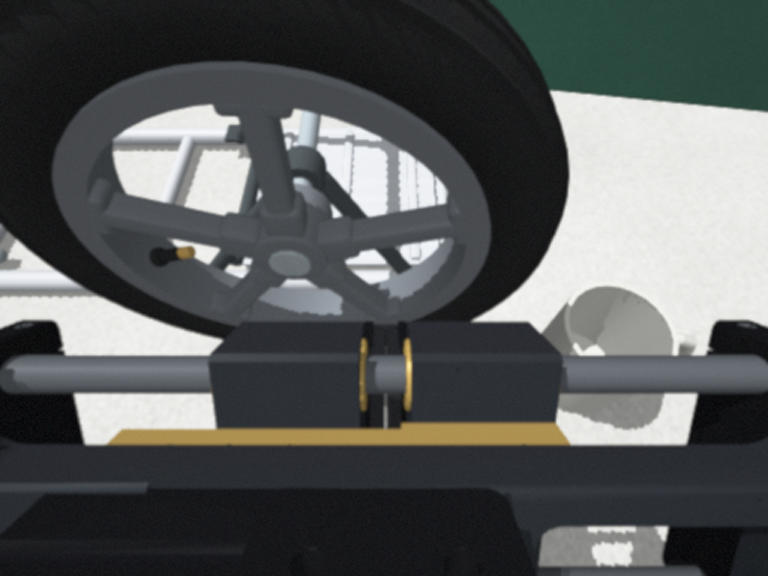

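```bash
python3 - <<'E'
from h import *
import pickle;p,d,m=pickle.load(open('last.pkl','rb'))
f=lambda L:np.array(L)/1.5
w=onplane(f([(192,253),(175,254)]),m,0.);print('tip',ang(w))
w=onplane(f([(291,262)]),m,-.021);print('hub',w.round(4))
P=(cloud(d,m)-C)@RW
for u,v in [(262,125),(268,150),(275,180),(150,215),(120,210),(420,215)]: w=P[int(v/1.5),int(u/1.5)];print(w.round(4),ang(w[None]))
E
```

```text
tip (array([104.6, 103.4]), array([0.0729, 0.0843]))
hub [[-0.021   0.0003  0.003 ]]
[-0.0156 -0.0051  0.0905] (array([-3.3]), array([0.0907]))
[-0.0164 -0.0046  0.0788] (array([-3.3]), array([0.0789]))
[-0.0158 -0.0035  0.0614] (array([-3.2]), array([0.0615]))
[-0.0123  0.0675  0.0337] (array([63.5]), array([0.0755]))
[-0.0125  0.0809  0.0373] (array([65.3]), array([0.0891]))
[-0.0059 -0.0716  0.0263] (array([-69.8]), array([0.0763]))
```

servo_tool(increments=[[[0,-0.003,0.018,0.019,0,0,0],[0,0.017,0.021,0.019,0,0,0],[0,0.037,0.025,0.019,0,0,0],[0,0.043,0.026,0.019,0,0,0],[0,0.049,0.027,0.019,0,0,0],[0,0.055,0.028,0.019,0,0,0],[0,0.061,0.029,0.019,0,0,0],[0,0.067,0.03,0.019,0,0,0],[0,0.071,0.031,0.019,0,0,0],[0,0.071,0.031,0.019,0,0,0]]])

```text
t: 16.2
tool_pos: [0.6432, 0.0124, 0.2067]
tool_rot: [[0.698, 0.164, 0.697], [0.116, -0.986, 0.116], [0.707, -0.0, -0.707]]
force: [0.1, -0.3, -0.1]
width: 0.0006
finger_force: 0.0
```

```bash
python3 - <<'E'
from h import *
plan([.010,-.0357,.0317]);print(get_state()['force'])
s=get_state();w0=RW.T@(s['tool_pos']-C)
for a in list(range(-33,58,5)):
    f=np.radians(a);d=RW@(np.array([.010,.058*np.sin(f),.058*np.cos(f)-.014])-w0);print(a,d.round(3).tolist())
E
```

```text
t 16.2 q [ -1.8  -9.    0.  127.6 -18.4  17.5 -66.9] wheel-frame tcp [ 0.0105 -0.0367  0.0317] pos [0.6432 0.0124 0.2067]
shift [-0.0006  0.0009  0.    ] rot [-0.    -0.    -0.001] down 45.0
[ 0.06534481 -0.26083045 -0.13926858]
-33 [-0.001, 0.005, 0.003]
-28 [-0.002, 0.009, 0.006]
-23 [-0.003, 0.014, 0.008]
-18 [-0.004, 0.018, 0.01]
-13 [-0.004, 0.023, 0.011]
-8 [-0.005, 0.028, 0.012]
-3 [-0.006, 0.033, 0.012]
2 [-0.007, 0.038, 0.012]
7 [-0.008, 0.043, 0.012]
12 [-0.008, 0.048, 0.011]
17 [-0.009, 0.053, 0.01]
22 [-0.01, 0.058, 0.008]
27 [-0.011, 0.062, 0.006]
32 [-0.011, 0.066, 0.004]
37 [-0.012, 0.071, 0.001]
42 [-0.013, 0.074, -0.003]
47 [-0.013, 0.078, -0.006]
52 [-0.014, 0.081, -0.01]
57 [-0.014, 0.084, -0.014]
```

servo_tool(increments=[[[0,-0.001,0.005,0.003,0,0,0],[0,-0.002,0.009,0.006,0,0,0],[0,-0.003,0.014,0.008,0,0,0],[0,-0.004,0.018,0.01,0,0,0],[0,-0.004,0.023,0.011,0,0,0],[0,-0.005,0.028,0.012,0,0,0],[0,-0.006,0.033,0.012,0,0,0],[0,-0.007,0.038,0.012,0,0,0],[0,-0.008,0.043,0.012,0,0,0],[0,-0.008,0.048,0.011,0,0,0],[0,-0.009,0.053,0.01,0,0,0],[0,-0.01,0.058,0.008,0,0,0],[0,-0.011,0.062,0.006,0,0,0],[0,-0.011,0.066,0.004,0,0,0],[0,-0.012,0.07,0.001,0,0,0],[0,-0.013,0.074,-0.003,0,0,0],[0,-0.013,0.077,-0.006,0,0,0],[0,-0.014,0.08,-0.009,0,0,0],[0,-0.014,0.082,-0.012,0,0,0],[0,-0.014,0.083,-0.014,0,0,0]]])

```text
t: 18.7
tool_pos: [0.6289, 0.0955, 0.1924]
tool_rot: [[0.698, 0.164, 0.697], [0.116, -0.986, 0.116], [0.707, -0.0, -0.707]]
force: [-1.2, -1.7, 2.2]
width: 0.0003
finger_force: 1.1
```

```bash
python3 -c "
from h import *
plan([-.06,-.05,.0])"
```

```text
t 18.7 q [  7.6  -8.9 -20.8 129.    1.1  14.4 -95.8] wheel-frame tcp [0.0099 0.0476 0.0174] pos [0.6289 0.0955 0.1924]
shift [-0.0531 -0.1077 -0.0174] rot [-0.    -0.    -0.001] down 45.0
```

servo_tool(increments=[[[0,0.001,-0.004,0.003,0,0,0],[0,-0.011,-0.006,0.003,0,0,0],[0,-0.03,-0.009,0.003,0,0,0],[0,-0.055,-0.013,0.003,0,0,0],[0,-0.073,-0.016,0.003,0,0,0],[0,-0.066,-0.06,-0.001,0,0,0],[0,-0.057,-0.115,-0.005,0,0,0],[0,-0.057,-0.115,-0.005,0,0,0],[0,-0.057,-0.115,-0.005,0,0,0]]])

```text
t: 19.82
tool_pos: [0.5715, -0.0187, 0.1876]
tool_rot: [[0.698, 0.164, 0.697], [0.115, -0.986, 0.117], [0.707, -0.001, -0.707]]
force: [-0.0, 0.3, -0.1]
width: 0.0007
finger_force: 0.0
```

```bash
python3 - <<'E'
from h import *
plan([-.06,-.057,.012])
p,d,m,P,r=look('w6.png')
print('phase',phase(P,r))
E
```

```text
t 19.825 q [ -9.6 -18.3  11.6 136.5 -16.8  18.  -63.7] wheel-frame tcp [-0.0653 -0.0557  0.0126] pos [ 0.5715 -0.0187  0.1876]
shift [ 0.0055 -0.0004 -0.0006] rot [-0.001 -0.001 -0.001] down 45.0
phase (np.float64(-1.8730778015592962), np.int64(4551))
```

View pics/w6.png

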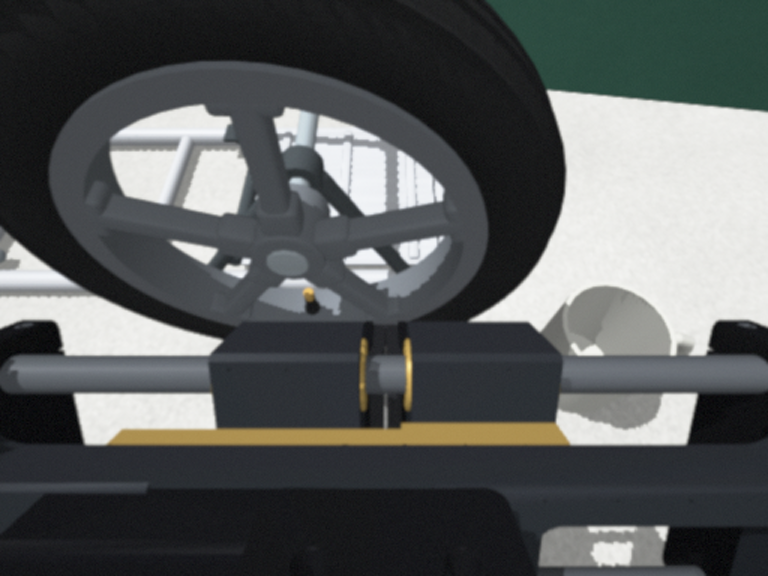

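```bash
cat >> h.py <<'E'
def measure():
    import pickle;p,d,m=pickle.load(open('last.pkl','rb'))
    P=(cloud(d,m)-C)@RW;r=np.hypot(P[...,1],P[...,2])
    k=(P[...,0]<-.0125)&(P[...,0]>-.024)&(P[...,2]>.045)&(P[...,2]<.09)&(abs(P[...,1])<.022)
    q=P[k];mid=[];
    for z in np.arange(.045,.09,.005):
        t=q[(q[:,2]>=z)&(q[:,2]<z+.005)]
        if len(t)>5: mid.append((z+.0025,(np.percentile(t[:,1],3)+np.percentile(t[:,1],97))/2,np.ptp(np.percentile(t[:,1],[3,97]))))
    mid=np.array(mid);print('mids y',mid[:,1].round(4),'w',mid[:,2].round(4))
    print('spoke ang',np.degrees(np.arctan2(mid[:,1],mid[:,0])).mean().round(2),'slope ang',np.degrees(np.arctan(np.polyfit(mid[:,0],mid[:,1],1)[0])).round(2))
    hsv=cv2.cvtColor(p,cv2.COLOR_RGB2HSV);b=(hsv[...,0]>8)&(hsv[...,0]<28)&(hsv[...,1]>90)&(hsv[...,2]>70);b[212:]=0
    v,u=np.nonzero(b)
    if len(u):
        w=onplane([(u.mean(),v.mean())],m,0.);print('brass px',len(u),u.mean()*1.5,v.mean()*1.5,ang(w),w.round(4))
    h=(r<.016)&(P[...,0]<-.017)&(P[...,0]>-.026);print('hubface x',np.median(P[h][:,0]).round(4))
E
python3 -c "
from h import *
measure()"
```

```text
mids y [-0.0003 -0.0003 -0.0005 -0.0007 -0.0008 -0.0011 -0.0011 -0.0013 -0.0015] w [0.0123 0.0122 0.0126 0.0123 0.0123 0.0122 0.0123 0.0123 0.0124]
spoke ang -0.69 slope ang -1.75
brass px 48 308.375 293.9375 (array([177.1]), array([0.0722])) [[ 0.      0.0036 -0.0721]]
hubface x -0.0208
```

servo_tool(increments=[[[0,-0.004,0.025,0.028,0,0,0],[0,0.016,0.028,0.028,0,0,0],[0,0.036,0.032,0.028,0,0,0],[0,0.042,0.033,0.028,0,0,0],[0,0.048,0.034,0.028,0,0,0],[0,0.054,0.035,0.028,0,0,0],[0,0.06,0.036,0.028,0,0,0],[0,0.066,0.037,0.028,0,0,0],[0,0.07,0.0377,0.028,0,0,0],[0,0.069,0.0427,0.028,0,0,0],[0,0.069,0.0447,0.028,0,0,0],[0,0.0685,0.0467,0.028,0,0,0],[0,0.0685,0.0467,0.028,0,0,0]]])

```text
t: 21.5
tool_pos: [0.6404, 0.0271, 0.2158]
tool_rot: [[0.698, 0.164, 0.697], [0.116, -0.986, 0.116], [0.707, -0.0, -0.707]]
force: [-0.3, -0.3, 0.0]
width: 0.0006
finger_force: 0.0
```

```bash
python3 -c "
from h import *
plan([.010,-.017,.041]);s=get_state();print(s['force'],s['finger_force'])"
```

```text
t 21.5 q [ -4.4 -10.2   0.3 127.4 -12.   18.3 -74.7] wheel-frame tcp [ 0.0101 -0.0218  0.0408] pos [0.6404 0.0271 0.2158]
shift [-0.0009  0.0047  0.0002] rot [-0.    -0.    -0.001] down 45.0
[-0.30427021 -0.32851408  0.02802074] 0.0
```

servo_tool(increments=[[[0,0,0.001,0,0,0,0],[0,0,0.002,0,0,0,0],[0,-0.0005,0.003,0,0,0,0]]])

```text
t: 21.88
tool_pos: [0.64, 0.03, 0.2157]
tool_rot: [[0.698, 0.164, 0.697], [0.116, -0.987, 0.116], [0.707, -0.0, -0.707]]
force: [0.1, -1.1, -0.5]
width: 0.0002
finger_force: 0.3
```

servo_tool(increments=[[[0,0,0.001,0,0,0,0]]])

```text
t: 22.0
tool_pos: [0.64, 0.0307, 0.2158]
tool_rot: [[0.698, 0.163, 0.698], [0.115, -0.987, 0.116], [0.707, -0.0, -0.707]]
force: [-0.0, -1.2, 0.3]
width: 0.0001
finger_force: 0.8
```

servo_tool(increments=[[[0,0,0.001,0,0,0,0]]])

```text
t: 22.12
tool_pos: [0.64, 0.0317, 0.2158]
tool_rot: [[0.698, 0.163, 0.698], [0.115, -0.987, 0.115], [0.707, -0.0, -0.707]]
force: [-1.6, -1.8, 0.4]
width: 0.0003
finger_force: 0.9
```

servo_tool(increments=[[[0,0.0005,-0.003,0,0,0,0],[0,-0.011,-0.011,0,0,0,0],[0,-0.03,-0.015,0,0,0,0],[0,-0.055,-0.02,0,0,0,0],[0,-0.074,-0.025,0,0,0,0],[0,-0.068,-0.05,-0.028,0,0,0],[0,-0.068,-0.05,-0.028,0,0,0],[0,-0.068,-0.05,-0.028,0,0,0]]])

```text
t: 23.12
tool_pos: [0.5718, -0.0175, 0.188]
tool_rot: [[0.698, 0.164, 0.697], [0.116, -0.986, 0.117], [0.707, -0.001, -0.707]]
force: [-0.2, -0.6, -0.2]
width: 0.0005
finger_force: 0.0
```

```bash
python3 -c "
from h import *
plan([-.06,-.057,.012]);look('w7.png');measure()"
```

```text
t 23.125 q [ -8.4 -18.2  10.3 136.5 -17.7  18.  -63.1] wheel-frame tcp [-0.0649 -0.0546  0.013 ] pos [ 0.5718 -0.0175  0.188 ]
shift [ 0.0052 -0.0016 -0.001 ] rot [-0.001 -0.    -0.001] down 45.0
mids y [0.0007 0.0005 0.0006 0.0006 0.0003 0.0004 0.0004 0.0002 0.0002] w [0.0125 0.0123 0.0122 0.0124 0.012  0.0126 0.0124 0.0124 0.0123]
spoke ang 0.4 slope ang -0.64
brass px 48 312.1875 295.03125 (array([178.5]), array([0.0725])) [[ 0.      0.0019 -0.0725]]
hubface x -0.0208
```

```bash
python3 -c "
from h import *
print(manip.job_done())"
```

```text
the job is handed in; nothing more can be done
None
```

The wheel now stands still with the valve at the bottom of the rim, within about 1° of straight up at the axle by my last measurement. I handed the job in at about 23 s with the arm clear; no forces over a few newtons showed at the readings, taken at the end of each move. I viewed 11 pictures, one over the limit of 10.

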